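# Find the hidden catch of the tool box

## Task

One of the five identical round wooden plugs in the lid of the wooden tool box is its hidden catch. Feel from plug to plug with the fingertips for the one that gives when pushed down, and push that one all the way in, which makes the little drawer at the front come open by itself. Do not touch the drawer, and leave the loose things round the box where they are.

Things in the scene. Friction and masses are not known exactly. Their poses are not given: they have to be found in the camera images.
- tool_box: Square wooden box, fixed to the bench, 80 mm high with its flat 220 x 220 mm lid. Origin: centre of its underside, on the bench top; z up, x from the drawer's side (front) to the back, y to the left when seen from the front. Five round holes of 52 mm diameter in the lid, each with a plug: one in the middle and one near each corner.
- lid (a point): Centre of the lid's top face, 80 mm above the bench, axes as the box. Holes at (x, y) mm: (-65, 65), (-65, -65), (0, 0), (65, 65), (65, -65). In each a flat dark wooden plug, 50 mm diameter, its top 2 mm below the lid's top. Four plugs are rigid, the fifth, looking the same, is the catch; which hole it is in changes every time, is not told, and must be felt.
- catch (a joint): How far the catch plug is pushed in, in m: 0 at the start (its top 78 mm above the bench), 0.008 at its stop (top 70 mm above the bench). It moves straight down, resists with about 5 N all the way (more when pushed fast), has no spring and stays where it is left.
- drawer: Shallow wooden drawer in the front (-x) side of the box, its front 126 mm wide and 44 mm high, flush with the box when shut. Origin: coincides with the box's origin when shut. It is driven by the catch: it moves towards -x of the box by 4 mm for each mm the catch goes in, 32 mm when the catch is fully in. Not to be touched.
- sanding_block: Loose bystander: cork sanding block, 60 x 106 x 33 mm, lying to the left of the box. Origin: centre of its underside.
- tape_roll: Loose bystander: small black roll of tape lying flat, 55 mm diameter, 19 mm high, to the right of the box. Origin: centre of its underside.
- offcut: Loose bystander: pale maple block, 42 x 85 x 20 mm, lying behind the box. Origin: centre of its underside.

How it is judged:
On the way:
1. the catch plug is pushed in with the fingers, at least 6 mm of its 8 mm (value of joint catch above 0.006 m), for 0.1 s.
At the end, for the whole second after the job is handed in: The catch plug is in by at least 6 of its 8 mm, the drawer stands open by at least 22 mm, and the sanding block, tape roll and maple block are within 20 mm of where they were (value of joint catch above 0.006 m and x of drawer in the frame of tool_box below -0.022 m and distance of each of sanding_block, tape_roll, offcut from where it was at the start of the episode below 0.02 m); the robot touches nothing.
It fails at once if the arm or the gripper's body, rather than the fingers, pushes on something (contact force between the arm and anything else above 5 N).
It fails at once if the drawer is touched by the robot (contact force between any of the fingers, the arm and drawer above 0.5 N).
It fails at once if a loose thing beside the box is lifted or shoved by more than 20 mm (distance of any of sanding_block, tape_roll, offcut from where it was at the start of the episode above 0.02 m).
It also fails if it takes over 51 s, if anything falls off the work surface, if the arm or the gripper's body presses on something with over 40 N, if the wrist force passes 120 N, or if a joint passes its speed limit or range.

## Robot

A 7-joint arm with a two-finger parallel gripper is mounted at the origin on a cart in front of the work surface, level with it; the furniture and walls round the work are solid. World frame = base frame: x ahead of the robot, y to its left, z up, the work surface at z = 0. Lengths are in m, angles in rad, forces in N, time in s.
With the tool pointing down it reaches from about 0.35 to 0.9 m from the base axis. Payload 8.1 kg.
Tool frame: the origin (TCP) lies midway between the tips of the shut fingers; the grasp point (between the pads) lies 19 mm behind it; z points along the fingers, y is the line along which they close (so a half turn about z gives the same grasp; the last joint's range is limited). The gripper opens to 92 mm and grips with 3 to 60 N. Pads are 19 mm wide; open, the fingers measure 130 mm over their backs; the gripper's body (75 mm by 190 mm) begins 47 mm behind the grasp point.
Start: joints at [-1.377, 0.434, 0.025, 1.573, -0.012, 1.134, -0.075], TCP at [0.183, 0.598, 0.227] pointing down, gripper open.
Joint ranges: [-2.62, 2.62], [-0.44, 2.09], [-1.27, 1.32], [0.08, 2.57], [-1.32, 4.46], [0.12, 2], [-2.74, 2.74]. Speed limits (rad/s): [2.22, 2.22, 3.01, 3.01, 3.14, 3.14, 3.14].

## Interface

Orientations are given as a rotation vector (axis times angle).
In Python, from cell import arm gives the robot as it stands.
- The arm moves only by the tool send_rows, never from a script. Its argument "increments" is a list of rows, each a list of 3 entries, a list of its own where there are three numbers: the finger opening in cm, from 0 to 9.18, then the shift along the tool's x, y, z in cm, then the turn, a rotation vector about the tool's x, y, z in rad. A call has 1 to 5 rows; each row shifts and turns the commanded pose from where the row before left it, along the tool's axes as they then stand; what a row does not reach is not made up. A row lasts 1/10 s, in which the tool goes at most 50 mm and 8.59 degrees, less where a joint would pass 70% of its speed; a pose out of reach is approached as far as the arm can. A call is refused whole if a number of a shift passes 5 or a number of a turn 0.15, either way. A call with a gripper value outside its range is refused whole. The fingers move at their own pace and stop on an object; "force" is the grip in N (left out, the last holds). Time passes only in rows, so rows that do not move let the fingers close. It gives the time, the measured TCP pose, the force, the opening and the grip force at its end, in the units of the state.
- arm.observe(): the state, without advancing time (a new reading comes with each control period).
- arm.get_image(name): name is "scene" or "top" or "wrist"; returns the picture (420x560x3 uint8, red, green, blue); there is no depth.
- arm.camera_params(name): a dict with "camera_matrix" (3x3 intrinsics, pixels), "k1" (the pictures are not rectified: a ray, as slopes to the right and down, at radius r is drawn at 1 + k1 r^2 times it, then the intrinsics apply), "R" (3x3) and "t" (3): a world point X has camera coordinates R X + t. Camera axes: x right, y down, z forward; pixel columns grow to the right and rows downward; lengths in m; the calibration is good to about 2 mm. A picture is of the moment at which its call begins: read the wrist's pose just before it. camera_params takes no time and is no camera call; for the wrist camera it gives the pose at the moment of the call.
- arm.sign_off(): hands the job in; it is judged then, once.
The state is a dict: "clock": time; "joints": joint angles; "dq": joint speeds; "joint_efforts": joint torques, N m; "position": TCP position; "ee_rot": TCP orientation; "force": force on the tool from outside, world axes, zero at the start; "ft_torque": the same for the moment, N m; "width": opening from 0.0 (shut) to 1.0 (fully open); "gripper_force": force on a finger pad.
Only numpy, scipy, OpenCV 4.12 (cv2) and the standard library are available. Lean on these libraries where they do the work, as an engineer would, in place of code of your own. Each camera call takes 0.05 s, during which the arm holds its last target. There are 200 camera calls.

## Working session

There is one attempt and no reset: what is moved stays moved. The work goes in short steps, Python scripts to look and compute and a tool call to move; the robot and the scene stay as the last step left them, time stands still between calls to the robot, and variables do not carry over. Pictures are saved under pics/ and viewed, at most 10 in all, crops included, and the job is handed in when it is done.

Besides the shell and the picture viewer there is one more tool, called after "Request:" as name(argument=value, ...), one argument or row to a line, values as JSON. send_rows: Moves the arm, as the interface text tells. Its arguments: {"type":"object","properties":{"increments":{"type":"array"},"force":{"type":"number"}},"required":["increments"]}

```bash
mkdir -p pics && python3 - <<'E'
from cell import arm
import cv2,numpy as np
s=arm.observe();print(s)
ims=[]
for n in("scene","top"):
    p=arm.camera_params(n);print(n,p)
    im=arm.get_image(n);cv2.imwrite(f"pics/{n}0.png",im[:,:,::-1])
E
```

```text
{'clock': 0.0, 'joints': array([-1.37661538,  0.43523744,  0.02498142,  1.5740922 , -0.01158691,
        1.13399159, -0.07512866]), 'dq': array([ 4.43488218e-04,  2.22922956e-04, -1.46318995e-03,  7.05778104e-04,
        1.44342456e-03, -7.89348698e-05, -7.40190826e-04]), 'joint_efforts': array([ 1.17496766e-03, -6.67851162e+01,  9.85190570e-01, -3.14457786e+01,
       -6.06796495e-02,  4.28510341e-02,  1.59256829e-04]), 'position': array([0.18269218, 0.59717171, 0.22593799]), 'ee_rot': array([-4.64618326e-01, -3.10696873e+00,  2.48493802e-03]), 'force': array([-0.13824299,  0.29044192, -0.32487996]), 'ft_torque': array([-0.02627875,  0.00750957,  0.00837622]), 'gripper_force': 0.0, 'width': 0.99987779177262}
scene {'camera_matrix': array([[492.00071945,   0.        , 289.77691323],
       [  0.        , 492.00071945, 207.70650997],
       [  0.        ,   0.        ,   1.        ]]), 'k1': 0.04312328935320567, 'R': array([[ 8.92044453e-01, -4.51946979e-01,  7.88875765e-04],
       [-3.10743040e-01, -6.14604354e-01, -7.25051895e-01],
       [ 3.28169860e-01,  6.46533384e-01, -6.88693783e-01]]), 't': array([-0.53824985,  0.30334032,  0.85961384])}
top {'camera_matrix': array([[459.38767564,   0.        , 280.99056111],
       [  0.        , 459.38767564, 202.36221605],
       [  0.        ,   0.        ,   1.        ]]), 'k1': -0.04474776880037157, 'R': array([[-0.00692809, -0.99972366, -0.02246336],
       [-0.9991022 ,  0.00785918, -0.04162962],
       [ 0.04179466,  0.02215478, -0.99888056]]), 't': array([0.07291935, 0.60860765, 1.22920884])}
```

View pics/top0.png

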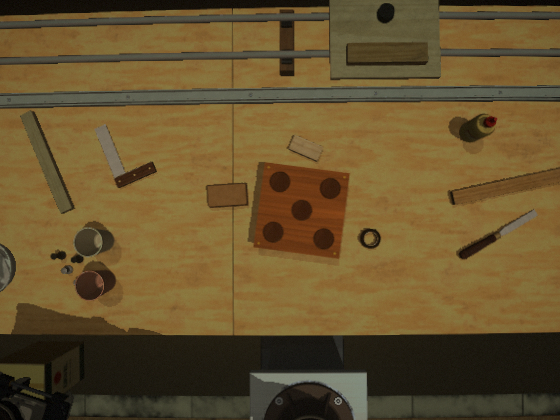

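View pics/scene0.png

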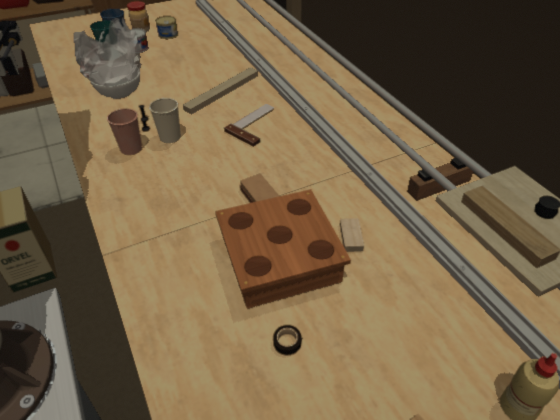

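The top view shows the box, drawer side towards the robot. The plugs are at about (279,181), (330,188), (301,210), (272,232) and (324,239). In the scene view they're at about (241,220), (299,206), (280,234), (257,266) and (321,249). Next I'll refine the centres and triangulate them.

```bash
cat > h.py <<'E'
from cell import arm
import cv2,numpy as np
from scipy.spatial.transform import Rotation as Rn
def norm(n,uv):
    p=arm.camera_params(n); d=np.array([p["k1"],0,0,0,0.])
    return cv2.undistortPoints(np.array(uv,float).reshape(-1,1,2),p["camera_matrix"],d)[:,0],np.c_[p["R"],p["t"]]
def go(target,s=None):
    "shift in tool cm to a world target"
    s=s or arm.observe()
    return Rn.from_rotvec(s["ee_rot"]).inv().apply(np.array(target)-s["position"])*100
E
python3 - <<'E'
from h import *
seeds={"top":[(279,181),(330,188),(301,210),(272,232),(324,239)],"scene":[(241,220),(299,206),(280,234),(257,266),(321,249)]}
C={}
for n in seeds:
    g=cv2.cvtColor(cv2.imread(f"pics/{n}0.png"),cv2.COLOR_BGR2GRAY); C[n]=[]
    for u,v in seeds[n]:
        w=g[v-17:v+18,u-20:u+21]; t,_=cv2.threshold(w,0,255,cv2.THRESH_OTSU)
        k,l,st,ce=cv2.connectedComponentsWithStats((w<=t).astype(np.uint8))
        i=l[17,20]; C[n].append(ce[i]+[u-20,v-17]); print(n,C[n][-1].round(1),st[i],t)
a,P=norm("top",C["top"]);b,Q=norm("scene",C["scene"])
X=cv2.triangulatePoints(P,Q,a.T,b.T);X=(X[:3]/X[3]).T;print(X.round(4))
# fit model
M=np.array([(65,65),(65,-65),(0,0),(-65,65),(-65,-65)])/1000
c=X[:,:2].mean(0);U,S,V=np.linalg.svd(M.T@(X[:,:2]-c));R=(U@V).T
print("c",c,"yaw",np.degrees(np.arctan2(R[1,0],R[0,0])),"S",S/(M**2).sum()*2);F=M@R.T+c
print(F.round(4),(X[:,:2]-F).round(4))
for f in F: print("tool cm", go([*f,.10]).round(2))
E
```

```text
top [279.4 181.4] [ 10   8  21  20 339] 52.0
top [329.8 188. ] [ 10   7  22  21 360] 54.0
top [301.3 209.8] [ 10   7  21  21 342] 52.0
top [272.7 231.8] [ 11   7  21  21 350] 52.0
top [323.1 238.5] [  9   6  21  22 366] 56.0
scene [240.2 220.4] [  7   9  26  18 358] 72.0
scene [298.5 206.7] [  8  10  24  17 324] 74.0
scene [279.2 234.4] [  7   9  26  18 379] 70.0
scene [257.4 265.7] [  7   7  28  21 458] 69.0
scene [320.6 249.2] [  7   8  26  20 415] 69.0
[[ 0.6002  0.0879  0.0678]
 [ 0.6186 -0.0421  0.1944]
 [ 0.5868  0.0151  0.0786]
 [ 0.544   0.0881 -0.0764]
 [ 0.5673 -0.0683  0.1335]]
c [0.58338744 0.01615381] yaw 9.766054319173472 S [1.11383916 0.42330708]
[[ 0.6364  0.0912]
 [ 0.6585 -0.0369]
 [ 0.5834  0.0162]
 [ 0.5083  0.0692]
 [ 0.5304 -0.0589]] [[-0.0362 -0.0034]
 [-0.0398 -0.0052]
 [ 0.0034 -0.001 ]
 [ 0.0357  0.0189]
 [ 0.037  -0.0094]]
tool cm [-58.19 -35.1   12.66]
tool cm [-64.04 -46.7   12.67]
tool cm [-55.31 -43.83  12.67]
tool cm [-46.58 -40.95  12.66]
tool cm [-52.44 -52.56  12.68]
```

The view correspondence was wrong: the scene camera is rotated, so the far-left plug there is (299,206). I'll re-pair the points and triangulate again.

```bash
python3 - <<'E'
from h import *
T=[(279.4,181.4),(329.8,188),(301.3,209.8),(272.7,231.8),(323.1,238.5)]
S_=[(298.5,206.7),(320.6,249.2),(279.2,234.4),(240.2,220.4),(257.4,265.7)]
a,P=norm("top",T);b,Q=norm("scene",S_)
X=cv2.triangulatePoints(P,Q,a.T,b.T);X=(X[:3]/X[3]).T;print(X.round(4))
M=np.array([(65,65),(65,-65),(0,0),(-65,65),(-65,-65)])/1000
c=X[:,:2].mean(0);U,S,V=np.linalg.svd(M.T@(X[:,:2]-c));R=(U@V).T
print("c",c,"yaw",np.degrees(np.arctan2(R[1,0],R[0,0])),"S",S/(M**2).sum()*2);F=M@R.T+c
print(F.round(4),(X[:,:2]-F).round(4)); np.save("F.npy",F)
for f in F: print("tool cm", go([*f,.10]).round(2))
E
```

```text
[[ 0.6603  0.0707  0.0785]
 [ 0.6423 -0.0584  0.0788]
 [ 0.5868  0.0152  0.0786]
 [ 0.5312  0.0887  0.0786]
 [ 0.5132 -0.0399  0.0781]]
c [0.58678709 0.01526184] yaw -8.001624641807672 S [1.00339542 1.00025851]
[[ 0.6602  0.0706]
 [ 0.6421 -0.0582]
 [ 0.5868  0.0153]
 [ 0.5315  0.0887]
 [ 0.5134 -0.0401]] [[ 0.0001  0.0001]
 [ 0.0002 -0.0002]
 [ 0.0001 -0.0001]
 [-0.0003  0.    ]
 [-0.0001  0.0002]]
tool cm [-61.07 -36.38  12.66]
tool cm [-63.1  -49.22  12.68]
tool cm [-55.66 -43.81  12.67]
tool cm [-48.23 -38.41  12.66]
tool cm [-50.26 -51.25  12.68]
```

Fit residuals are 0.3 mm or less, the plug tops are at z≈0.0786, and yaw is -8°. I'll move to the nearest plug, front-left, with the fingers shut and staying high.

Request:
send_rows(
  increments=[
    [0,[-2,-1.6,0],[0,0,0]],
    [0,[-3.5,-2.8,0],[0,0,0]],
    [0,[-3.5,-2.8,0],[0,0,0]],
    [0,[-3.5,-2.8,0],[0,0,0]],
    [0,[-3.5,-2.8,0],[0,0,0]],
  ],
  force=30,
)

```text
clock: 0.6
position: [0.299, 0.4267, 0.2264]
ee_rot: [-0.464, -3.107, 0.001]
force: [0.9, 0.9, -0.1]
width: 0.612
gripper_force: 0.0
```

Request:
send_rows(
  increments=[
    [0,[-3.5,-2.8,0],[0,0,0]],
    [0,[-3.5,-2.8,0],[0,0,0]],
    [0,[-3.5,-2.8,0],[0,0,0]],
    [0,[-3.5,-2.8,0],[0,0,0]],
    [0,[-3.5,-2.8,0],[0,0,0]],
  ],
)

```text
clock: 1.1
position: [0.4253, 0.2416, 0.2267]
ee_rot: [-0.465, -3.107, 0.0]
force: [0.5, 0.6, -0.4]
width: 0.179
gripper_force: 0.0
```

Request:
send_rows(
  increments=[
    [0,[-3.5,-2.8,0],[0,0,0]],
    [0,[-3.5,-2.8,0],[0,0,0]],
    [0,[-3.5,-2.8,0],[0,0,0]],
    [0,[-2,-1.6,0],[0,0,0]],
    [0,[0,0,0],[0,0,0]],
  ],
)

```text
clock: 1.6
position: [0.5167, 0.1068, 0.2265]
ee_rot: [0.475, 3.105, -0.003]
force: [-0.1, -0.7, 0.4]
width: 0.0
gripper_force: 0.0
```

```bash
python3 - <<'E'
from h import *
s=arm.observe();print(s["clock"],s["position"],s["ee_rot"],s["force"],s["width"],s["joints"].round(2))
F=np.load("F.npy")
for f in F: print("tool cm", go([*f,.084],s).round(2))
E
```

```text
1.6 [0.5167245  0.10676747 0.22654405] [ 4.74504554e-01  3.10465847e+00 -2.86134989e-03] [-0.13757092 -0.68208483  0.40885174] 0.00036234547832383353 [-0.54  0.28  0.29  1.83 -0.09  1.05  1.06]
tool cm [-14.76   0.86  14.27]
tool cm [-16.88 -11.97  14.29]
tool cm [-9.4  -6.62 14.28]
tool cm [-1.93 -1.26 14.26]
tool cm [ -4.05 -14.09  14.28]
```

Request:
send_rows(
  increments=[
    [0,[-1.9,-1.3,1],[0,0,0]],
    [0,[0,0,4],[0,0,0]],
    [0,[0,0,4.5],[0,0,0]],
    [0,[0,0,4.1],[0,0,0]],
    [0,[0,0,0],[0,0,0]],
  ],
)

```text
clock: 2.1
position: [0.5251, 0.0934, 0.0862]
ee_rot: [-0.461, -3.098, 0.006]
force: [-0.5, -1.0, -0.2]
width: 0.008
gripper_force: 0.0
```

```bash
python3 - <<'E'
from h import *
s=arm.observe();print(s["clock"],s["position"],s["force"],go([*np.load("F.npy")[3],.079],s).round(2))
cv2.imwrite("pics/w1.png",arm.get_image("wrist")[:,:,::-1])
E
```

```text
2.1 [0.52508133 0.09340414 0.086174  ] [-0.47978956 -1.02979476 -0.20501185] [-0.75 -0.26  0.71]
```

View pics/w1.png

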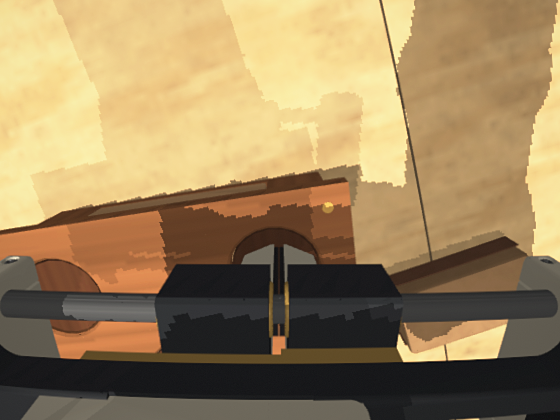

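The wrist view shows the shut fingers just above the front-left plug at about (275,245). They're roughly 8 mm too far forward, so I'll correct that, then press gently.

Request:
send_rows(
  increments=[
    [0,[-0.7,-0.3,0],[0,0,0]],
    [0,[0,0,0],[0,0,0]],
    [0,[0,0,0],[0,0,0]],
  ],
)

```text
clock: 2.45
position: [0.5367, 0.0883, 0.0926]
ee_rot: [0.465, 3.104, 0.002]
force: [0.1, 0.1, 0.2]
width: 0.002
gripper_force: 0.0
```

```bash
python3 - <<'E'
from h import *
s=arm.observe();print(s["clock"],s["position"],s["force"],go([*np.load("F.npy")[3],.079],s).round(2))
E
```

```text
2.45 [0.53670897 0.08834398 0.09262176] [0.10756218 0.07250631 0.22677197] [ 0.51 -0.12  1.36]
```

Request:
send_rows(
  increments=[
    [0,[0.5,-0.1,0],[0,0,0]],
    [0,[0,0,0.5],[0,0,0]],
    [0,[0,0,0.4],[0,0,0]],
    [0,[0,0,0.2],[0,0,0]],
    [0,[0,0,0],[0,0,0]],
  ],
)

```text
clock: 2.95
position: [0.5298, 0.0888, 0.0792]
ee_rot: [-0.464, -3.106, 0.001]
force: [-0.7, -0.0, -0.6]
width: 0.004
gripper_force: 0.0
```

Request:
send_rows(
  increments=[
    [0,[0,0,0.2],[0,0,0]],
    [0,[0,0,0.1],[0,0,0]],
    [0,[0,0,0],[0,0,0]],
  ],
)

```text
clock: 3.25
position: [0.5303, 0.0888, 0.0782]
ee_rot: [0.465, 3.107, 0.001]
force: [-7.0, -0.3, 21.5]
width: 0.006
gripper_force: 10.8
```

Request:
send_rows(
  increments=[
    [0,[0,0,0.2],[0,0,0]],
    [0,[0,0,0],[0,0,0]],
    [0,[0,0,0],[0,0,0]],
  ],
)

```text
clock: 3.55
position: [0.5304, 0.0888, 0.078]
ee_rot: [0.465, 3.106, 0.003]
force: [-14.7, -2.3, 46.3]
width: 0.002
gripper_force: 23.1
```

Front-left is rigid: 46 N with no movement. The centre plug is next.

Request:
send_rows(
  increments=[
    [0,[0,0,-1],[0,0,0]],
    [0,[0,0,-1.5],[0,0,0]],
    [0,[-1.2,-0.9,0],[0,0,0]],
    [0,[-2.5,-1.8,0],[0,0,0]],
    [0,[-2.5,-1.8,0],[0,0,0]],
  ],
)

```text
clock: 4.05
position: [0.5771, 0.0266, 0.0994]
ee_rot: [0.463, 3.107, -0.0]
force: [0.8, 0.5, -0.7]
width: 0.004
gripper_force: 0.0
```

Request:
send_rows(
  increments=[
    [0,[-1.3,-0.9,0],[0,0,0]],
    [0,[0,0,0],[0,0,0]],
    [0,[0,0,0.8],[0,0,0]],
    [0,[0,0,0.7],[0,0,0]],
    [0,[0,0,0],[0,0,0]],
  ],
)

```text
clock: 4.55
position: [0.5845, 0.0166, 0.0831]
ee_rot: [-0.461, -3.105, 0.0]
force: [-0.5, -0.3, -0.1]
width: 0.003
gripper_force: 0.0
```

```bash
python3 - <<'E'
from h import *
s=arm.observe();print(s["clock"],s["position"],s["force"],go([*np.load("F.npy")[2],.079],s).round(2))
E
```

```text
4.55 [0.58446867 0.01659587 0.08313822] [-0.49430117 -0.33403672 -0.13611712] [-0.26 -0.06  0.41]
```

Request:
send_rows(
  increments=[
    [0,[0,0,0.2],[0,0,0]],
    [0,[0,0,0.2],[0,0,0]],
    [0,[0,0,0.2],[0,0,0]],
    [0,[0,0,0.1],[0,0,0]],
    [0,[0,0,0],[0,0,0]],
  ],
)

```text
clock: 5.05
position: [0.5861, 0.0155, 0.0784]
ee_rot: [0.464, 3.107, 0.001]
force: [-2.5, 0.6, 8.1]
width: 0.004
gripper_force: 3.6
```

Request:
send_rows(
  increments=[
    [0,[0,0,0.1],[0,0,0]],
    [0,[0,0,0],[0,0,0]],
    [0,[0,0,0],[0,0,0]],
  ],
)

```text
clock: 5.35
position: [0.5861, 0.0155, 0.0783]
ee_rot: [0.465, 3.106, 0.002]
force: [-6.2, 0.1, 18.1]
width: 0.004
gripper_force: 8.7
```

The centre is rigid too (18 N, no give). Back-left is next.

Request:
send_rows(
  increments=[
    [0,[0,0,-1],[0,0,0]],
    [0,[0,0,-1],[0,0,0]],
    [0,[-0.9,1.2,0],[0,0,0]],
    [0,[-1.8,2.5,0],[0,0,0]],
    [0,[-1.8,2.5,0],[0,0,0]],
  ],
)

```text
clock: 5.85
position: [0.6482, 0.0616, 0.0978]
ee_rot: [0.466, 3.106, 0.0]
force: [0.1, -0.2, 0.3]
width: 0.005
gripper_force: 0.0
```

Request:
send_rows(
  increments=[
    [0,[-0.9,1.3,0],[0,0,0]],
    [0,[0,0,0],[0,0,0]],
    [0,[0,0,0.7],[0,0,0]],
    [0,[0,0,0.5],[0,0,0]],
    [0,[0,0,0],[0,0,0]],
  ],
)

```text
clock: 6.35
position: [0.6583, 0.0701, 0.0837]
ee_rot: [-0.466, -3.105, 0.001]
force: [-0.4, 0.3, -0.1]
width: 0.005
gripper_force: 0.0
```

Request:
send_rows(
  increments=[
    [0,[0,0,0.2],[0,0,0]],
    [0,[0,0,0.2],[0,0,0]],
    [0,[0,0,0.2],[0,0,0]],
    [0,[0,0,0.1],[0,0,0]],
    [0,[0,0,0],[0,0,0]],
  ],
)

```text
clock: 6.85
position: [0.6596, 0.071, 0.0784]
ee_rot: [0.465, 3.107, 0.0]
force: [-3.2, -1.3, 6.6]
width: 0.003
gripper_force: 3.4
```

```bash
python3 - <<'E'
from h import *
s=arm.observe();print(s["clock"],s["position"],s["force"],go([*np.load("F.npy")[0],.079],s).round(2))
E
```

```text
6.85 [0.6596452  0.07102134 0.07842292] [-3.21869132 -1.26389601  6.60816973] [-0.07 -0.03 -0.06]
```

Request:
send_rows(
  increments=[
    [0,[0,0,0.1],[0,0,0]],
    [0,[0,0,0],[0,0,0]],
    [0,[0,0,0],[0,0,0]],
  ],
)

```text
clock: 7.15
position: [0.6597, 0.071, 0.0783]
ee_rot: [0.465, 3.106, 0.001]
force: [-6.2, 0.0, 14.5]
width: 0.004
gripper_force: 7.3
```

Back-left is rigid. Back-right is next.

Request:
send_rows(
  increments=[
    [0,[0,0,-1],[0,0,0]],
    [0,[0,0,-1],[0,0,0]],
    [0,[-0.3,-2,0],[0,0,0]],
    [0,[-0.6,-3.5,0],[0,0,0]],
    [0,[-0.6,-3.5,0],[0,0,0]],
  ],
)

```text
clock: 7.65
position: [0.6475, -0.0207, 0.097]
ee_rot: [0.463, 3.107, -0.0]
force: [-0.1, -0.9, -0.5]
width: 0.003
gripper_force: 0.0
```

Request:
send_rows(
  increments=[
    [0,[-0.4,-2.5,0],[0,0,0]],
    [0,[-0.2,-1.3,0],[0,0,0]],
    [0,[0,0,0.7],[0,0,0]],
    [0,[0,0,0.5],[0,0,0]],
    [0,[0,0,0],[0,0,0]],
  ],
)

```text
clock: 8.15
position: [0.6418, -0.0549, 0.0834]
ee_rot: [-0.46, -3.106, -0.002]
force: [0.1, -0.2, 0.5]
width: 0.003
gripper_force: 0.0
```

Request:
send_rows(
  increments=[
    [0,[0,0,0.2],[0,0,0]],
    [0,[0,0,0.2],[0,0,0]],
    [0,[0,0,0.2],[0,0,0]],
    [0,[0,0,0.2],[0,0,0]],
    [0,[0,0,0],[0,0,0]],
  ],
)

```text
clock: 8.65
position: [0.6424, -0.057, 0.0767]
ee_rot: [0.464, 3.107, 0.0]
force: [1.0, 0.5, 0.5]
width: 0.006
gripper_force: 0.2
```

```bash
python3 - <<'E'
from h import *
s=arm.observe();print(s["clock"],s["position"],s["force"],go([*np.load("F.npy")[1],.079],s).round(2))
E
```

```text
8.65 [ 0.64239318 -0.05704379  0.07670901] [0.99502512 0.46629067 0.45788634] [-0.01 -0.11 -0.23]
```

Back-right gives (z 0.0767 at low force), so that's the catch. I'll push it all the way in.

Request:
send_rows(
  increments=[
    [0,[0,0,0.1],[0,0,0]],
    [0,[0,0,0.1],[0,0,0]],
    [0,[0,0,0.1],[0,0,0]],
    [0,[0,0,0.1],[0,0,0]],
    [0,[0,0,0],[0,0,0]],
  ],
)

```text
clock: 9.15
position: [0.6424, -0.0571, 0.0726]
ee_rot: [0.464, 3.107, 0.001]
force: [-0.3, 2.4, 2.1]
width: 0.004
gripper_force: 1.5
```

Request:
send_rows(
  increments=[
    [0,[0,0,0.1],[0,0,0]],
    [0,[0,0,0.1],[0,0,0]],
    [0,[0,0,0.1],[0,0,0]],
    [0,[0,0,0],[0,0,0]],
    [0,[0,0,0],[0,0,0]],
  ],
)

```text
clock: 9.65
position: [0.6425, -0.0571, 0.0703]
ee_rot: [0.464, 3.107, 0.001]
force: [-3.2, 3.3, 9.4]
width: 0.002
gripper_force: 5.2
```

It's at the stop (z 0.0703, force rising). I'll press slightly more, then retreat straight up.

Request:
send_rows(
  increments=[
    [0,[0,0,0.1],[0,0,0]],
    [0,[0,0,0],[0,0,0]],
    [0,[0,0,0],[0,0,0]],
  ],
)

```text
clock: 9.95
position: [0.6425, -0.0571, 0.0702]
ee_rot: [0.464, 3.106, 0.001]
force: [-5.8, 3.6, 18.9]
width: 0.005
gripper_force: 9.4
```

Request:
send_rows(
  increments=[
    [0,[0,0,-0.7],[0,0,0]],
    [0,[0,0,-1.5],[0,0,0]],
    [0,[0,0,-3.5],[0,0,0]],
    [0,[0,0,-4.5],[0,0,0]],
    [0,[0,0,-4.5],[0,0,0]],
  ],
)

```text
clock: 10.45
position: [0.6417, -0.0583, 0.2175]
ee_rot: [-0.466, -3.106, 0.002]
force: [1.6, 0.7, 0.1]
width: 0.006
gripper_force: 0.0
```

Request:
send_rows(
  increments=[
    [0,[0,0,-3],[0,0,0]],
    [0,[0,0,0],[0,0,0]],
    [0,[0,0,0],[0,0,0]],
    [0,[0,0,0],[0,0,0]],
    [0,[0,0,0],[0,0,0]],
  ],
)

```text
clock: 10.95
position: [0.6415, -0.0575, 0.2443]
ee_rot: [-0.465, -3.104, 0.001]
force: [-0.1, 0.5, -0.2]
width: 0.001
gripper_force: 0.0
```

```bash
python3 - <<'E'
from h import *
s=arm.observe();print(s["clock"],s["position"],s["force"])
a,b=[arm.get_image(n)[:,:,::-1] for n in("scene","top")]
cv2.imwrite("pics/end.png",np.hstack([cv2.resize(i[120:360,160:420],None,fx=1.5,fy=1.5) for i in(a,b)]))
E
```

```text
10.95 [ 0.64147685 -0.05745535  0.24428288] [-0.08227397  0.48871176 -0.17405729]
```

View pics/end.png

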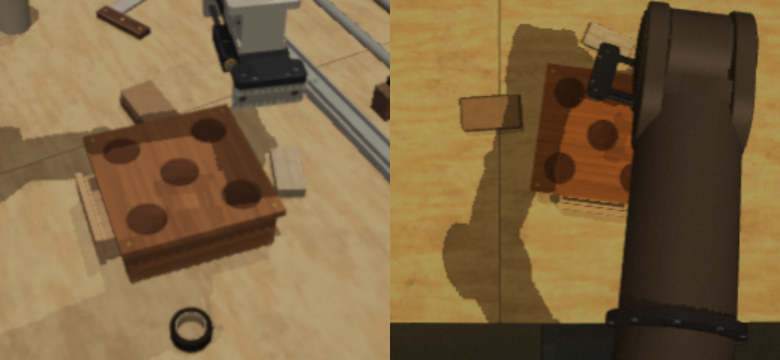

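The scene view on the left shows the drawer open at the front, at about (95,215). The loose things haven't moved, and the gripper is clear above the box.

```bash
python3 -c "
from cell import arm
print(arm.sign_off())"
```

```text
the job is handed in; nothing more can be done
None
```

The catch was the back-right plug; I pushed it in to its stop, the drawer came open by itself, the loose things look unmoved in the last picture, and I handed the job in at about 11 s (no verdict was returned).

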